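Tuck a slide carrier under the hold-down leaf of a microscope light base

TASK

Pick the slide carrier (the flat rectangular plate with an upright grip tab) out of the parts tray and tuck its front edge (at the end with the glass) about 2 cm under the steel leaf on the microscope's light base, centred and square to the leaf, without lifting the leaf. Then press the carrier down firmly so that it lies flat on the white deck, and finish like that: still holding it pressed down, not let go. Leave the other things where they are.

Things in the scene. Friction and masses are not known exactly. Their poses are not given: they have to be found in the camera images.
- carrier: Slide carrier, bare aluminium, about 0.12 kg: a flat plate 110 x 50 x 4 mm with a glass slide let flush into its front half and one upright grip tab. Origin: centre of the plate's underside; x points along its length to the front edge, z up. It starts lying flat in the tray, in the near or the far half, its length across the tray.
- carrier_edge (a point): Middle of the carrier's front edge at its underside, 55 mm ahead (+x) of its origin.
- carrier_tab (a point): Point in the carrier's grip tab, 28 mm above the plate's underside and 15 mm behind (-x of) its origin. The tab is an upright wall 12 mm thick along the carrier's x, 36 mm wide along its y, reaching from the plate's top (4 mm) to 36 mm above the plate's underside; pinch it across its 12 mm thickness (fingers closing along the carrier's x, both above the plate).
- base: Microscope light base, fixed: cream box 220 (x) x 190 (y) x 36 mm, origin at the centre of its underside on the bench. Its yaw varies. x points from its open side to the hinge; a dark steel hinge block 20 mm thick and 22 mm high stands across its far (+x) end, its front face 68 mm to +x from the origin.
- deck: White flat deck of the light base, fixed on it, 170 (x) x 150 (y) x 8 mm; its top is 40 mm above the bench. Origin: centre of its underside, 17 mm to -x of the base's origin and 32 mm above the bench. Its axes are the base's.
- leaf_lip (a point): Middle of the free edge of the hold-down leaf, at its underside: 20 mm to +x of the base's origin and 49 mm above the bench, so the gap between deck and leaf is 9 mm. The leaf is a steel plate 55 (x) x 110 (y) x 3 mm that laps over the deck from the hinge towards -x; its axes are the base's while it lies closed. Slide the carrier's front edge in towards the base's +x.
- leaf (a joint): Hinge of the hold-down leaf, rad: 0 = lying closed (level, resting on its own stop), growing as the free edge lifts. Loose: it is held down by its weight of 60 g only.
- tray: Grey parts tray, fixed, 300 (x) x 240 (y) x 30 mm, wall and floor 4 mm. Origin: centre of its underside. The tray and the light base stand one to the left and one to the right of the robot, either way round.
- disc: Bystander in the tray: round aluminium stage disc, 84 mm across, 5 mm thick, with a centre knob 20 mm across up to 22 mm. Origin: centre of its underside.
- spacer: Bystander in the tray: dark steel ring 30 mm across, 14 mm high. Origin: centre of its underside.
- eyepiece: Bystander in the tray: black eyepiece 30 mm across, 28 mm high. Origin: centre of its underside.
- flask: Bystander on the bench: small conical glass flask with white cap, 62 mm across, 92 mm high. Origin: centre of its underside.
- slidebox: Bystander on the bench: white slide box 90 x 45 x 32 mm. Origin: centre of its underside.
- lens_cap: Bystander lying on the deck beside the carrier's way in, at the side and towards -x, about 57 mm off the base's middle line: black lens cap 30 mm across, 10 mm high. Origin: centre of its underside.
Things that resemble listed ones, but are neither listed nor needed, are in the scene too. What is shaped like the carrier but purple is not meant.

How it is judged:
On the way, in this order (a step that is already met when the one before it is completed fails the run):
1. the carrier is lifted clear of the tray in the gripper (height (world z) of carrier above 0.045 m and contact force between the fingers and carrier above 1 N and contact force between carrier and tray below 0.1 N), for 0.2 s.
2. its front edge is tucked under the leaf (x of carrier_edge in the frame of leaf_lip between 0.012 and 0.042 m and y of carrier_edge in the frame of leaf_lip between -0.015 and 0.015 m and z of carrier_edge in the frame of leaf_lip between -0.013 and -0.003 m and angle between the x axis of carrier and the x axis of base, either way round below 0.12 rad), for 0.2 s.
At the end, for the whole second after the job is handed in: Front edge 12 to 42 mm under the leaf, within 15 mm of its middle, square within 0.12 rad; carrier flat on the deck (tilt under 0.04 rad, height within 3 mm), pressed on it with over 4 N by the gripper still holding it; leaf closed (under 0.06 rad) (all of step 2 and angle between carrier's own z axis and vertical below 0.04 rad and z of carrier in the frame of base between 0.037 and 0.043 m and contact force between carrier and deck above 4 N and contact force between the fingers and carrier above 2 N and value of joint leaf below 0.06 rad); the arm keeps its last pose, push and grip.
It fails at once if the leaf is lifted (more than 0.08 rad, about 4 mm at its free edge) (value of joint leaf above 0.08 rad).
It fails at once if a bystander is displaced (over 30 mm on the bench and the light base, 40 mm in the tray) (distance of any of disc, spacer, eyepiece from where it was at the start of the episode above 0.04 m or distance of any of flask, slidebox, lens_cap from where it was at the start of the episode above 0.03 m).
It also fails if it takes over 45 s, if anything falls off the work surface, if the arm or the gripper's body presses on something with over 40 N, if the wrist force passes 120 N, or if a joint passes its speed limit or range.

ROBOT

A 6-joint arm with a two-finger parallel gripper is mounted at the origin on the work surface. World frame = base frame: x ahead of the robot, y to its left, z up, the work surface at z = 0. Lengths are in m, angles in rad, forces in N, time in s.
With the tool pointing down it reaches from about 0.35 to 0.925 m from the base axis. Payload 6.4 kg.
Tool frame: the origin (TCP) lies at the very end of the fingers, on their centre line; the grasp point (between the pads) lies 19 mm behind it (ctrl.hold_point_z is the distance from the TCP to the grasp point, in m); z points along the fingers, y is the line along which they close (so a half turn about z gives the same grasp; the last joint's range is limited). The gripper opens to 94 mm and grips with 3 to 60 N. Pads are 16 mm wide; open, the fingers measure 119 mm over their backs; the gripper's body (75 mm by 177 mm) begins 78 mm behind the grasp point.
Start: joints at [-1.343, 0.245, 1.558, -0, 1.339, -0.174], TCP at [0.254, -0.598, 0.205] pointing down, gripper open.
Joint ranges: [-3.13, 3.13], [-1.02, 2.26], [0.13, 2.54], [-0.95, 4.09], [0.21, 2.88], [-2.74, 2.74]. Speed limits (rad/s): [2.57, 2.57, 3.14, 3.14, 3.14, 3.14].

INTERFACE

Orientations are given as a rotation vector (axis times angle).
In Python, from workcell import ctrl gives the robot as it stands. The module is installed in compiled form; this text tells all that it offers.
- The arm moves only by the tool send_rows, never from a script. Its arguments are lists of equal length, an entry for each row: "dr": the turn, a rotation vector about the tool's x, y, z in rad, a list of three; "offset": the shift along the tool's x, y, z in m, a list of three; "hand": the opening, from -1 (shut) to 1 (fully open). A call has 1 to 12 rows; each row is the pose to reach, as a shift and turn from the pose commanded when the call began, along the tool's axes at that moment; what a row does not reach only later rows make up. A row lasts 1/8 s, in which the tool goes at most 62.5 mm and 10.7 degrees, less where a joint would pass 70% of its speed; a pose out of reach is approached as far as the arm can. A call with a gripper value outside its range is refused whole. The fingers move at their own pace and stop on an object; "force" is the grip in N (left out, the last holds). Time passes only in rows, so rows that repeat a pose let the fingers close. It gives the time, the measured TCP pose, the force, the opening and the grip force at its end, in the units of the state.
- ctrl.get_state(): the state, without advancing time (a new reading comes with each control period).
- ctrl.snapshot(name): name is "scene" or "top"; returns a dict with "pixels" (480x640x3 uint8, red, green, blue), "K" (3x3 intrinsics, pixels), "world_from_camera" (4x4, takes a point from camera to world coordinates). Camera axes: x right, y up, looking along -z (the intrinsics and any distortion apply to the point x, -y, -z); pixel columns grow to the right and rows downward; lengths in m; the calibration is good to about 2 mm. A picture is of the moment at which its call begins. There is no depth.
- ctrl.finish_job(): hands the job in; it is judged then, once.
Trained networks look in a picture, given as the dict that the camera call returned (one of the last four; its "shot" number tells which), for a name from the list of things; names that differ only in an ending like _2 or _b are one class to them, and where a whole thing is asked for, a point or a joint stands for the part that bears it (a point fixed in the world has none). Each returns a list of dicts, best first, with "score" (0 to 1); they miss things now and then, are a little off and sometimes report something else, mostly with a low value. They report only what shows in the picture. A call takes as long as a camera call. They do not tell look-alikes from the thing itself.
- ctrl.outline_of(target, picture): "pixels" (480x640 bool, what is visible of it) and "rect" ([centre column, centre row, width, height] in pixels, round what is visible of it).
The state is a dict: "time_s": time; "joints": joint angles; "joint_velocities": joint speeds; "tau": joint torques, N m; "eef_pos": TCP position; "tcp_rot": TCP orientation; "wrist_force": force on the tool from outside, world axes, zero at the start; "torque": the same for the moment, N m; "grip_width": finger opening in m; "gripper_force": force on a finger pad.
Only numpy, scipy, OpenCV 4.12 (cv2) and the standard library are available. Lean on these libraries where they do the work, as an engineer would, in place of code of your own. Each camera call takes 0.05 s, during which the arm holds its last target. There are 200 camera calls.

## Working session

There is one attempt and no reset: what is moved stays moved. The work goes in short steps, Python scripts to look and compute and a tool call to move; the robot and the scene stay as the last step left them, time stands still between calls to the robot, and variables do not carry over. Pictures are saved under pics/ and viewed, at most 10 in all, crops included, and the job is handed in when it is done.

Besides the shell and the picture viewer there is one more tool, called after "Request:" as name(argument=value, ...) on one line, values as JSON. send_rows: Moves the arm, as the interface text tells. Its arguments: {"type":"object","properties":{"dr":{"type":"array","items":{"type":"array","items":{"type":"number"}}},"offset":{"type":"array","items":{"type":"array","items":{"type":"number"}}},"hand":{"type":"array","items":{"type":"number"}},"force":{"type":"number"}},"required":["dr","offset","hand"]}

```bash
mkdir -p pics
cat > h.py <<'E'
import numpy as np, cv2
from workcell import ctrl
def ray(p,u,v):
    K=p["K"];T=np.array(p["world_from_camera"])
    d=np.array([(u-K[0][2])/K[0][0],-(v-K[1][2])/K[1][1],-1.])
    return T[:3,3],T[:3,:3]@d
def at(p,u,v,z):
    o,d=ray(p,u,v);return o+d*(z-o[2])/d[2]
def proj(p,X):
    T=np.array(p["world_from_camera"]);c=T[:3,:3].T@(np.array(X)-T[:3,3]);K=p["K"]
    return np.array([K[0][2]+K[0][0]*c[0]/-c[2],K[1][2]+K[1][1]*-c[1]/-c[2]])
def save(p,n): cv2.imwrite(f"pics/{n}.png",np.array(p["pixels"])[:,:,::-1])
E
python3 - <<'E'
from h import *
np.set_printoptions(precision=3,suppress=True)
for n in("top","scene"):
    p=ctrl.snapshot(n);save(p,n+"0");print(n,[k for k in p],np.array(p["world_from_camera"]))
    for t in("carrier","carrier_tab","base","deck","leaf","tray","lens_cap","flask","slidebox","disc"):
        for r in ctrl.outline_of(t,p)[:3]: print(t,round(r["score"],2),np.round(r["rect"]),at(p,*r["rect"][:2],0.03))
E
```

```text
top ['pixels', 'K', 'world_from_camera', 'shot'] [[ 0.001  0.998 -0.059  0.326]
 [-1.     0.    -0.011 -0.045]
 [-0.011  0.059  0.998  1.475]
 [ 0.     0.     0.     1.   ]]
carrier 0.86 [394. 227.  17.  42.] [ 0.432 -0.244  0.03 ]
carrier 0.8 [409. 307.  47.  46.] [ 0.229 -0.279  0.03 ]
carrier 0.78 [478. 235.  40.  45.] [ 0.41  -0.455  0.03 ]
carrier_tab 0.92 [479. 236.  41.  41.] [ 0.408 -0.457  0.03 ]
carrier_tab 0.91 [476. 168.  29.  45.] [ 0.582 -0.453  0.03 ]
carrier_tab 0.71 [412. 308.  43.  42.] [ 0.227 -0.287  0.03 ]
base 0.75 [190. 181.  82.  92.] [0.55  0.277 0.03 ]
deck 0.56 [190. 186.  65.  73.] [0.537 0.276 0.03 ]
leaf 0.77 [186. 160.  44.  27.] [0.605 0.29  0.03 ]
tray 0.58 [395. 227.  17.  39.] [ 0.432 -0.246  0.03 ]
tray 0.56 [389. 200. 105. 126.] [ 0.501 -0.231  0.03 ]
lens_cap 0.55 [394. 226.  20.  42.] [ 0.433 -0.243  0.03 ]
lens_cap 0.49 [171. 209.  10.   7.] [0.478 0.324 0.03 ]
lens_cap 0.28 [192. 181.  81.  97.] [0.549 0.272 0.03 ]
flask 0.6 [298. 151.  24.  22.] [ 0.626 -0.     0.03 ]
slidebox 0.82 [298. 238.  39.  20.] [0.404 0.002 0.03 ]
disc 0.71 [396. 227
[... 517 characters left out ...]
89.  33.  47.] [ 0.615 -0.464  0.03 ]
carrier_tab 0.92 [184. 249.  51.  25.] [ 0.252 -0.288  0.03 ]
carrier_tab 0.83 [246. 297.  46.  36.] [ 0.473 -0.258  0.03 ]
base 0.73 [437. 229. 115.  83.] [0.572 0.252 0.03 ]
base 0.33 [457. 224.  42.  31.] [0.588 0.309 0.03 ]
deck 0.56 [424. 217.  70.  59.] [0.517 0.262 0.03 ]
leaf 0.84 [452. 224.  40.  32.] [0.582 0.297 0.03 ]
leaf 0.54 [246. 295.  45.  36.] [ 0.468 -0.255  0.03 ]
tray 0.9 [265. 314. 168. 137.] [ 0.537 -0.253  0.03 ]
lens_cap 0.42 [436. 199.  13.  10.] [0.484 0.341 0.03 ]
flask 0.9 [381. 279.  28.  48.] [0.613 0.019 0.03 ]
slidebox 0.62 [320. 240.  39.  33.] [ 0.426 -0.009  0.03 ]
disc 0.57 [274. 334.  42.  32.] [ 0.595 -0.27   0.03 ]
```

View pics/top0.png

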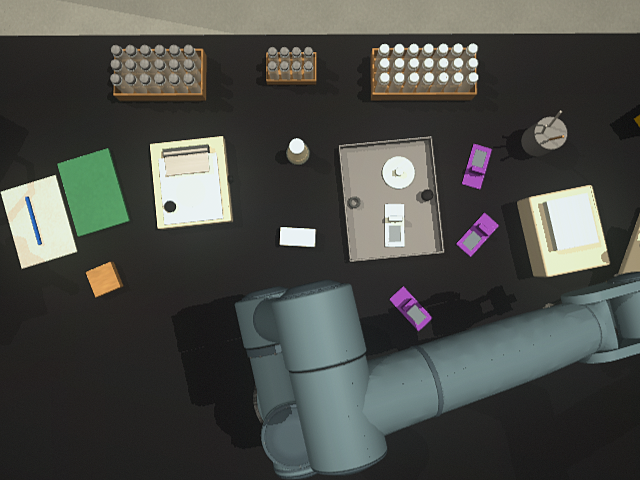

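View pics/scene0.png

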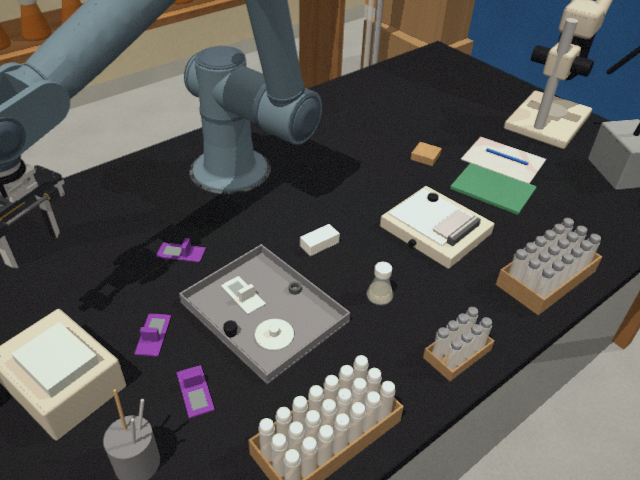

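Candidates in the top view: the bare plate in the tray at (394,227), and three purple look-alikes at (478,165), (478,235) and (410,308). I choose the tray one. The light base is at (190,182); the cream box at (563,232) has no hinge or leaf.

Run:
```python
from h import *
np.set_printoptions(precision=4,suppress=True)
p=ctrl.snapshot("top");im=np.array(p["pixels"])[:,:,::-1]
a=cv2.resize(im[190:265,350:440],None,fx=4.4,fy=4.4*1.2*0+4.4,interpolation=cv2.INTER_CUBIC)
b=cv2.resize(im[130:235,140:240],None,fx=4,fy=4,interpolation=cv2.INTER_CUBIC)
h=max(a.shape[0],b.shape[0])
pad=lambda x:np.vstack([x,np.zeros((h-x.shape[0],x.shape[1],3),np.uint8)])
cv2.imwrite("pics/crop1.png",np.hstack([pad(a),pad(b)]))
for t,z in(("carrier",.006),("deck",.04),("base",.036),("leaf",.052),("tray",.03),("disc",.01),("spacer",.014),("eyepiece",.028),("lens_cap",.05)):
    for r in ctrl.outline_of(t,p)[:2]:
        m=np.array(r["pixels"]).astype(np.uint8)
        c=np.argwhere(m)[:,::-1]
        W=np.array([at(p,*q,z)[:2] for q in c],np.float32)
        (cx,cy),(w,hh),an=cv2.minAreaRect(W)
        print(t,round(r["score"],2),np.round(r["rect"]),"c",round(cx,4),round(cy,4),"size",round(w,4),round(hh,4),"ang",round(an,2))
print(ctrl.get_state())
```

```text
carrier 0.93 [478. 237.  42.  46.] c 0.4155 -0.4597 size 0.05 0.1104 ang 47.96
carrier 0.87 [478. 166.  29.  44.] c 0.5937 -0.4616 size 0.0493 0.1097 ang 72.99
deck 0.84 [192. 186.  62.  70.] c 0.5298 0.275 size 0.1678 0.1496 ang 6.34
base 0.92 [192. 178.  83.  96.] c 0.5469 0.2702 size 0.2251 0.2044 ang 6.74
base 0.65 [400. 173.  33.  33.] c 0.5706 -0.2519 size 0.081 0.0797 ang 44.38
leaf 0.74 [186. 161.  46.  21.] c 0.5973 0.2823 size 0.0593 0.1099 ang 5.7
tray 0.76 [390. 200. 106. 129.] c 0.5055 -0.2333 size 0.3003 0.2434 ang 5.5
disc 0.75 [399. 173.  35.  31.] c 0.5757 -0.2576 size 0.0806 0.0813 ang 44.97
disc 0.28 [188. 161.  44.  20.] c 0.6011 0.2918 size 0.1126 0.0552 ang 89.95
lens_cap 0.48 [172. 207.  11.   9.] c 0.4842 0.3241 size 0.0281 0.0278 ang 0.85
{'time_s': 1.6, 'joints': array([-1.3431,  0.2451,  1.5578,  0.    ,  1.3387, -0.1741]), 'joint_velocities': array([-0.0004, -0.0003, -0.0016, -0.0005,  0.0013, -0.0001]), 'tau': array([  0.0015, -41.5825, -31.4867,   0.0687,   0.0288,  -0.    ]), 'eef_pos': array([ 0.2542, -0.5982,  0.2055]), 'tcp_rot': array([-3.0784, -0.6269, -0.    ]), 'wrist_force': array([0.0942, 0.5862, 0.879 ]), 'torque': array([-0.0382,  0.0141,  0.0076]), 'gripper_force': 0.0, 'grip_width': 0.09405467825077087}
```

View pics/crop1.png

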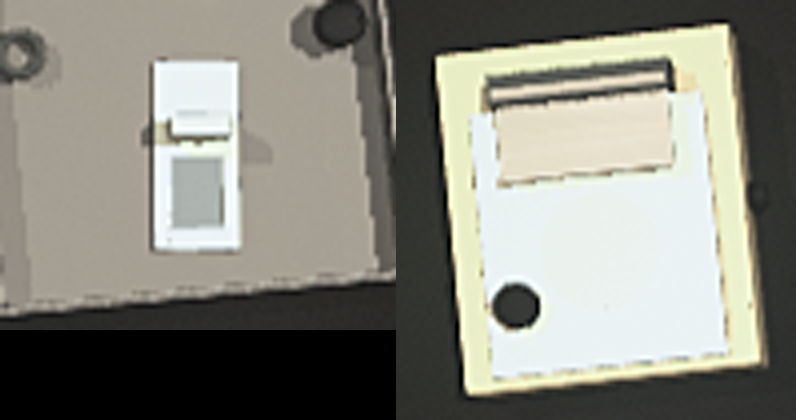

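```bash
cat >> h.py <<'E'
from scipy.spatial.transform import Rotation as R
def rot(a): # tool y along world heading a, z down
    y=np.array([np.cos(a),np.sin(a),0]);z=np.array([0,0,-1.]);return np.column_stack([np.cross(y,z),y,z])
def move(pos,a):
    s=ctrl.get_state();R0=R.from_rotvec(s["tcp_rot"]).as_matrix()
    return (R0.T@(np.array(pos)-s["eef_pos"])).round(4),R.from_matrix(R0.T@rot(a)).as_rotvec().round(4)
E
python3 - <<'E'
from h import *
np.set_printoptions(precision=4,suppress=True)
p=ctrl.snapshot("top");im=np.array(p["pixels"]).astype(int)
def blob(m):
    n,l,st,_=cv2.connectedComponentsWithStats(m.astype(np.uint8));i=1+st[1:,4].argmax();return l==i
m=np.zeros(im.shape[:2],bool);m[195:255,375:415]=1
m&=(im.min(2)>190);m=blob(m)
def rect(m,z):
    cs,_=cv2.findContours(m.astype(np.uint8),cv2.RETR_EXTERNAL,cv2.CHAIN_APPROX_NONE)
    return cv2.minAreaRect(np.array([at(p,*q,z)[:2] for q in cs[0][:,0]],np.float32))
print("carrier",rect(m,.008))
# subpixel: rows for each col
g=im.mean(2)
from numpy import interp
def edge(line,th): # outermost crossing positions
    i=np.where(line>th)[0];a,b=i[0],i[-1]
    return a-(line[a]-th)/(line[a]-line[a-1]), b+(line[b]-th)/(line[b]-line[b+1])
L=[edge(g[r,375:415],195) for r in list(range(206,213))+list(range(240,245))];rr=list(range(206,213))+list(range(240,245))
L=np.array(L)+375
pl=np.polyfit(rr,L[:,0],1);pr=np.polyfit(rr,L[:,1],1)
U=np.array([edge(g[195:255,c],195) for c in range(387,403)])+195
pt=np.polyfit(range(387,403),U[:,0],1);pb=np.polyfit(range(387,403),U[:,1],1)
def X(pv,ph): # col=a r+b ; row = c col+d
    c=(pv[0]*ph[1]+pv[1])/(1-pv[0]*ph[0]);return at(p,c,ph[0]*c+ph[1],.008)
C=[X(pl,pt),X(pr,pt),X(pr,pb),X(pl,pb)];print(np.array(C))
front=(C[2]+C[3])/2;rear=(C[0]+C[1])/2;d=front-rear;print("ctr",np.mean(C,0),"len",np.linalg.norm(d),"heading",np.arctan2(d[1],d[0]),"w",np.linalg.norm(C[0]-C[1]))
ctr=np.mean(C,0);h=np.arctan2(d[1],d[0]);tab=ctr-.015*d/np.linalg.norm(d);print("tab",tab)
a=h
print("hover",move([*tab[:2],.12],a))
s=ctrl.snapshot("scene");q=[proj(s,x) for x in C];
o=np.array(s["pixels"])[:,:,::-1].copy()
t=tab.copy();u=d/np.linalg.norm(d);n=np.array([-u[1],u[0],0])
tp=[t+i*.006*u+j*.018*n+[0,0,.032] for i,j in((1,1),(1,-1),(-1,-1),(-1,1))]
base=np.array([.5298,.275,.04]);ya=.108
bx=np.array([np.cos(ya),np.sin(ya),0]);by=np.array([-bx[1],bx[0],0])
dk=[base+i*.085*bx+j*.075*by for i,j in((1,1),(1,-1),(-1,-1),(-1,1))]
lf=[base+bx*(.037+i)+j*.055*by+[0,0,.012] for i,j in((0,1),(0,-1),(.045,-1),(.045,1))]
big=lambda P,x0,y0:((np.array(P)-[x0,y0]+.5)*4).astype(np.int32)
def draw(img,cam,x0,y0,w,hh):
    c=cv2.resize(img[y0:y0+hh,x0:x0+w],None,fx=4,fy=4,interpolation=cv2.INTER_CUBIC)
    for P,col in((C,(0,0,255)),(tp,(0,255,0)),(dk,(255,0,0)),(lf,(0,200,0))):
        cv2.polylines(c,[big([proj(cam,x) for x in P],x0,y0)],True,col,1)
    return c
to=im[:,:,::-1].astype(np.uint8)
A=np.vstack([draw(o,s,205,265,75,55),np.zeros((80,300,3),np.uint8)]);B=draw(o,s,375,180,120,75)
Cc=draw(to,p,145,140,90,75);D=draw(to,p,375,195,45,62)
r1=np.hstack([A,B]);r2=np.hstack([Cc,np.vstack([D,np.zeros((52,180,3),np.uint8)]),np.zeros((300,240,3),np.uint8)])
cv2.imwrite("pics/ov.png",np.vstack([r1,r2]))
E
```

```text
carrier ((0.43824753165245056, -0.24775518476963043), (0.048890501260757446, 0.10891111940145493), 89.6065902709961)
[[ 0.4939 -0.2227  0.008 ]
 [ 0.4939 -0.2714  0.008 ]
 [ 0.3843 -0.2725  0.008 ]
 [ 0.383  -0.2223  0.008 ]]
ctr [ 0.4388 -0.2472  0.008 ] len 0.11022507106585547 heading -3.138753675062972 w 0.048639871955721385
tab [ 0.4538 -0.2472  0.008 ]
hover (array([ 0.321 , -0.2451,  0.0855]), array([ 0.    , -0.0001,  1.9697]))
```

View pics/ov.png

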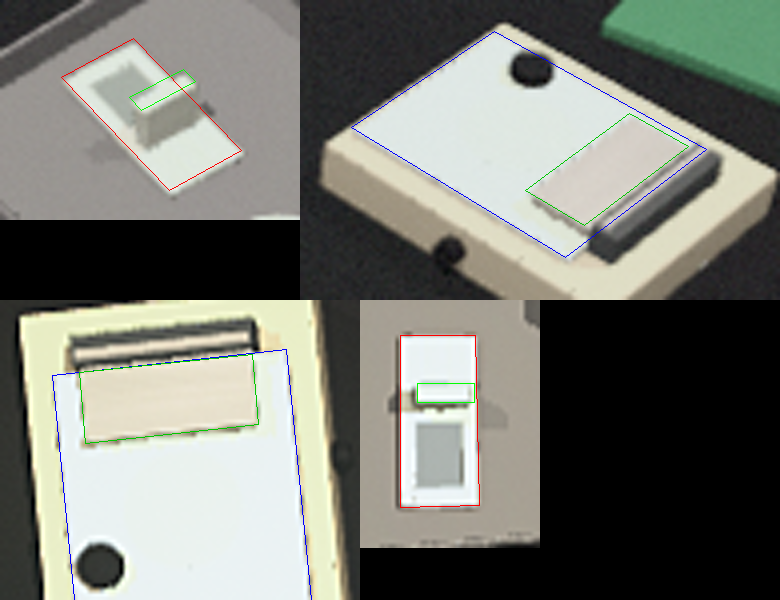

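Overlays fit both the plate and the leaf/deck within about 2 mm. The carrier's front faces the robot and its tab is at (0.454, -0.247). I set out to hover there.

Request:
send_rows(dr=[[0, 0, 0.18], [0, 0, 0.36], [0, 0, 0.54], [0, 0, 0.72], [0, 0, 0.9], [0, 0, 1.08], [0, 0, 1.26], [0, 0, 1.44], [0, 0, 1.62], [0, 0, 1.8], [0, 0, 1.97], [0, 0, 1.97]], offset=[[0.029, -0.022, 0.008], [0.058, -0.045, 0.016], [0.087, -0.067, 0.023], [0.117, -0.089, 0.031], [0.146, -0.111, 0.039], [0.175, -0.134, 0.047], [0.204, -0.156, 0.054], [0.233, -0.178, 0.062], [0.263, -0.2, 0.07], [0.292, -0.223, 0.078], [0.321, -0.245, 0.085], [0.321, -0.245, 0.085]], hand=[0.2, 0.2, 0.2, 0.2, 0.2, 0.2, 0.2, 0.2, 0.2, 0.2, 0.2, 0.2])

```text
time_s: 3.2
eef_pos: [0.4541, -0.2454, 0.1199]
tcp_rot: [2.229, -2.214, -0.002]
wrist_force: [0.5, -0.6, -0.7]
grip_width: 0.0564
gripper_force: 0.0
```

Run:
```python
from h import *
np.set_printoptions(precision=4,suppress=True)
s=ctrl.get_state();print(s["eef_pos"],s["joints"],s["grip_width"])
print(move([.4535,-.2465,.013],-3.139))
p=ctrl.snapshot("scene");im=np.array(p["pixels"])[:,:,::-1]
cv2.imwrite("pics/hov.png",cv2.resize(im[200:340,170:310],None,fx=4,fy=4,interpolation=cv2.INTER_CUBIC))
```

```text
[ 0.4541 -0.2454  0.1199] [-0.7154  0.0291  1.9634  0.      1.1504  2.4195] 0.056352782963387534
(array([0.0012, 0.0005, 0.1069]), array([0.001 , 0.0009, 0.0042]))
```

View pics/hov.png

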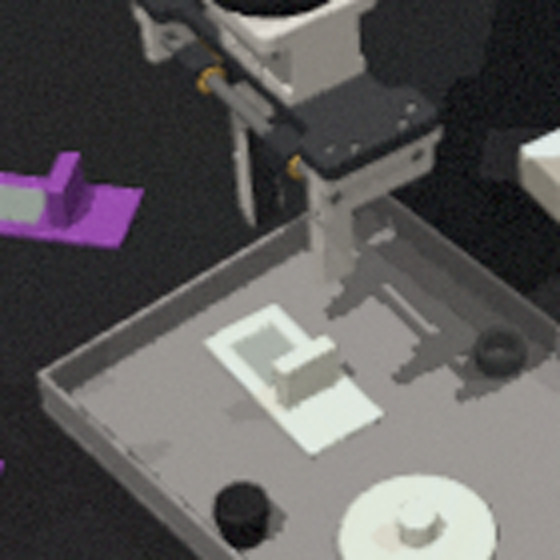

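The gripper hangs above the carrier with its fingers in line with the plate. Descend and grip.

Request:
send_rows(dr=[[0, 0, 0.004], [0, 0, 0.004], [0, 0, 0.004], [0, 0, 0.004], [0, 0, 0.004], [0, 0, 0.004], [0, 0, 0.004], [0, 0, 0.004], [0, 0, 0.004], [0, 0, 0.004]], offset=[[0.001, 0, 0.04], [0.001, 0, 0.08], [0.001, 0, 0.1], [0.001, 0, 0.107], [0.001, 0, 0.107], [0.001, 0, 0.107], [0.001, 0, 0.107], [0.001, 0, 0.107], [0.001, 0, 0.107], [0.001, 0, 0.107]], hand=[0.2, 0.2, 0.2, 0.2, 0.2, -1, -1, -1, -1, -1], force=40)

```text
time_s: 4.5
eef_pos: [0.4539, -0.2482, 0.0136]
tcp_rot: [-2.22, 2.223, -0.0]
wrist_force: [0.2, 0.8, 0.0]
grip_width: 0.0115
gripper_force: 40.0
```

Request:
send_rows(dr=[[0, 0, 0], [0, 0, 0], [0, 0, 0], [0, 0, 0], [0, 0, 0]], offset=[[0, 0, -0.02], [0, 0, -0.06], [0, 0, -0.11], [0, 0, -0.14], [0, 0, -0.14]], hand=[-1, -1, -1, -1, -1])

```text
time_s: 5.12
eef_pos: [0.4551, -0.2493, 0.1558]
tcp_rot: [-2.22, 2.223, -0.008]
wrist_force: [-0.3, -1.3, -1.0]
grip_width: 0.0119
gripper_force: 40.0
```

Run:
```python
from h import *
np.set_printoptions(precision=4,suppress=True)
s=ctrl.get_state();print(s["eef_pos"],s["joints"],s["grip_width"],s["gripper_force"],s["wrist_force"])
L=np.array([.5666,.279,0]);y=.108;bx=np.array([np.cos(y),np.sin(y),0])
print("pre",L-.105*bx,move((L-.105*bx)+[0,0,.11],y),move((L-.105*bx)+[0,0,.11],y-np.pi+.2))
```

```text
[ 0.4551 -0.2493  0.1558] [-0.7199 -0.0153  1.9366 -0.      1.215   2.4231] 0.011915720685008931 39.998048543930054 [-0.3122 -1.3414 -0.977 ]
pre [0.4622 0.2677 0.    ] (array([-0.5171, -0.0062,  0.044 ]), array([-0.0057,  0.0058,  3.0322])) (array([-0.5171, -0.0062,  0.044 ]), array([-0.0034, -0.0041, -0.3093]))
```

Request:
send_rows(dr=[[0, 0, -0.18], [0, 0, -0.36], [0, 0, -0.54], [0, 0, -0.72], [0, 0, -0.9], [0, 0, -1.08], [0, 0, -1.26], [0, 0, -1.44], [0, 0, -1.62], [0, 0, -1.8], [0, 0, -1.98], [0, 0, -2.16]], offset=[[-0.029, 0, 0], [-0.057, 0, 0], [-0.086, 0, 0], [-0.115, 0, 0], [-0.143, 0, 0], [-0.172, -0.01, 0], [-0.201, -0.01, 0], [-0.23, -0.01, 0], [-0.258, -0.01, 0], [-0.287, -0.01, 0], [-0.316, -0.01, 0], [-0.345, -0.006, 0]], hand=[-1, -1, -1, -1, -1, -1, -1, -1, -1, -1, -1, -1])

```text
time_s: 6.62
eef_pos: [0.4588, 0.0977, 0.1509]
tcp_rot: [-3.003, -0.918, 0.006]
wrist_force: [0.2, 0.5, -0.7]
grip_width: 0.0117
gripper_force: 40.0
```

Run:
```python
from h import *
np.set_printoptions(precision=4,suppress=True)
s=ctrl.get_state();print(s["eef_pos"],s["joints"],s["grip_width"],s["gripper_force"],s["wrist_force"])
L=np.array([.5666,.279,0]);y=.108;bx=np.array([np.cos(y),np.sin(y),0])
print(move((L-.105*bx)+[0,0,.11],y))
```

```text
[0.4588 0.0977 0.1509] [-0.0326 -0.1296  2.0536  0.      1.2217  0.9446] 0.011743051978346495 39.99805212020874 [ 0.1932  0.5128 -0.668 ]
(array([ 0.098 , -0.1389,  0.0409]), array([-0.004 ,  0.0017, -1.0852]))
```

Request:
send_rows(dr=[[0, 0, -0.18], [0, 0, -0.36], [0, 0, -0.54], [0, 0, -0.72], [0, 0, -0.9], [0, 0, -1.085], [0, 0, -1.085], [0, 0, -1.085], [0, 0, -1.085], [0, 0, -1.085]], offset=[[0.016, -0.023, 0], [0.033, -0.046, 0], [0.049, -0.069, 0], [0.065, -0.092, 0], [0.082, -0.116, 0], [0.098, -0.139, 0.02], [0.098, -0.139, 0.041], [0.098, -0.139, 0.041], [0.098, -0.139, 0.041], [0.098, -0.139, 0.041]], hand=[-1, -1, -1, -1, -1, -1, -1, -1, -1, -1])

```text
time_s: 7.88
eef_pos: [0.4653, 0.2667, 0.1131]
tcp_rot: [2.106, 2.331, 0.002]
wrist_force: [0.9, -0.6, -0.4]
grip_width: 0.0119
gripper_force: 40.0
```

```bash
cat > look.py <<'E'
from h import *
import sys
np.set_printoptions(precision=4,suppress=True)
s=ctrl.get_state();M=R.from_rotvec(s["tcp_rot"]).as_matrix();print(s["eef_pos"],s["joints"][5],s["grip_width"],s["wrist_force"],"\n",M)
L=np.array([.5666,.279,.049]);y=.108;bx=np.array([np.cos(y),np.sin(y),0]);by=np.array([-bx[1],bx[0],0])
c=s["eef_pos"]-M[:,2]*-.0096
cx=M[:,1];cy=M[:,0]*-1
if np.dot(cy,by)<0:cy=-cy
cz=-M[:,2]
o=c+.015*cx
plate=[o+i*.055*cx+j*.025*cy+.004*cz for i,j in((1,1),(1,-1),(-1,-1),(-1,1))]
low=[o+.055*cx+j*.025*cy for j in(1,-1)]
e=o+.055*cx-L;print("edge in lip frame",e@bx,e@by,e[2],"yaw err",np.arctan2(cx[1],cx[0])-y)
base=np.array([.5298,.275,.04])
dk=[base+i*.085*bx+j*.075*by for i,j in((1,1),(1,-1),(-1,-1),(-1,1))]
lf=[L+bx*i+j*.055*by+[0,0,.003] for i,j in((0,1),(0,-1),(.045,-1),(.045,1))]
def draw(p,x0,y0,w,hh,f):
    c=cv2.resize(np.array(p["pixels"])[y0:y0+hh,x0:x0+w,::-1],None,fx=f,fy=f,interpolation=cv2.INTER_CUBIC)
    c0=c.copy()
    for P,col in((plate,(0,0,255)),(low,(0,0,255)),(dk,(255,0,0)),(lf,(0,200,0))):
        cv2.polylines(c,[((np.array([proj(p,x) for x in P])-[x0,y0]+.5)*f).astype(np.int32)],True,col,1)
    return np.vstack([c0,c])
a=draw(ctrl.snapshot("scene"),370,160,125,90,3.3);b=draw(ctrl.snapshot("top"),140,135,100,90,3.3)
cv2.imwrite(f"pics/{sys.argv[1]}.png",np.hstack([a,b]))
def tgt(dx,z):return move((L+(dx-.07)*bx)*[1,1,0]+[0,0,z],y)
print("edge -.03 z.052",tgt(-.03,.052));print("edge .024 z.052",tgt(.024,.052))
E
python3 look.py l1
```

```text
[0.4653 0.2667 0.1131] 0.2073828904998238 0.01193358186398365 [ 0.9386 -0.5792 -0.3783] 
 [[-0.1013  0.9949  0.0012]
 [ 0.9949  0.1013  0.0004]
 [ 0.0003  0.0012 -1.    ]]
edge in lip frame -0.03199139991231342 -0.0018171207576929823 0.054622883630048955 yaw err -0.0065473720122092155
edge -.03 z.052 (array([0.0013, 0.0019, 0.0612]), array([ 0.0014, -0.0003, -0.0065]))
edge .024 z.052 (array([0.0016, 0.0559, 0.0613]), array([ 0.0014, -0.0003, -0.0065]))
```

View pics/l1.png

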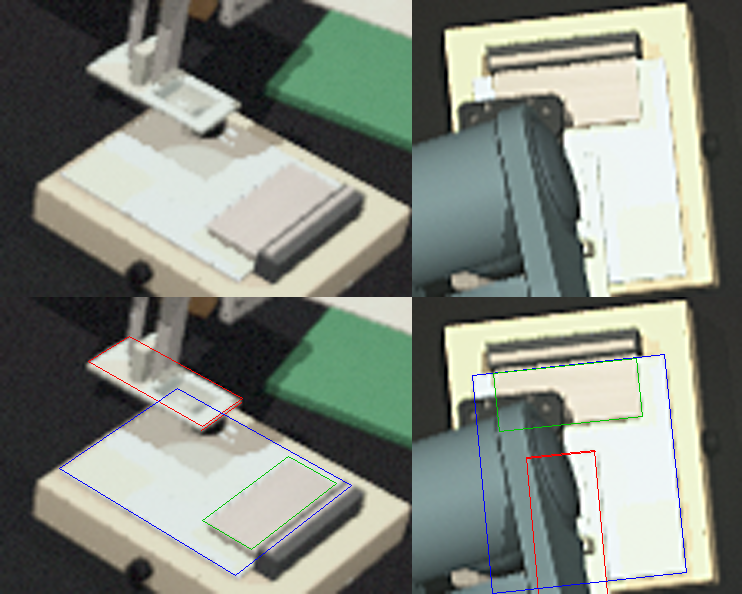

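Scene view: the carrier hangs level in the grip at about (165,85). The leaf in the images sits about 3 mm further along +x than my estimate, so I will aim at 28 mm. Descend part way outside the leaf.

Request:
send_rows(dr=[[0, 0, -0.006], [0, 0, -0.006], [0, 0, -0.006], [0, 0, -0.006], [0, 0, -0.006], [0, 0, -0.006]], offset=[[0.001, 0, 0.02], [0.001, 0, 0.04], [0.001, 0, 0.053], [0.001, 0, 0.053], [0.001, 0, 0.053], [0.001, 0, 0.053]], hand=[-1, -1, -1, -1, -1, -1])

```text
time_s: 8.72
eef_pos: [0.4654, 0.268, 0.0604]
tcp_rot: [2.098, 2.337, 0.002]
wrist_force: [0.2, 0.4, -0.6]
grip_width: 0.0117
gripper_force: 40.0
```

```bash
python3 look.py l2; python3 -c "
from h import *
for i in range(4): ctrl.snapshot('top'); print(ctrl.get_state()['eef_pos'])"
```

```text
[0.4654 0.268  0.0604] 0.20324052840374995 0.011696343147423498 [ 0.2022  0.4242 -0.6427] 
 [[-0.1078  0.9942  0.0017]
 [ 0.9942  0.1078  0.0006]
 [ 0.0004  0.0017 -1.    ]]
edge in lip frame -0.031775210051665496 4.355390533625158e-06 0.0019270307250512306 yaw err 3.0330930217467578e-05
edge -.03 z.052 (array([0.    , 0.0021, 0.0081]), array([ 0.0012, -0.0003,  0.0001]))
edge .024 z.052 (array([0.    , 0.0561, 0.0082]), array([ 0.0012, -0.0003,  0.0001]))
[0.46504407 0.26789694 0.05998975]
[0.46489818 0.26787541 0.05980809]
[0.46487174 0.26784186 0.05974616]
[0.46477679 0.26781376 0.05963085]
```

View pics/l2.png

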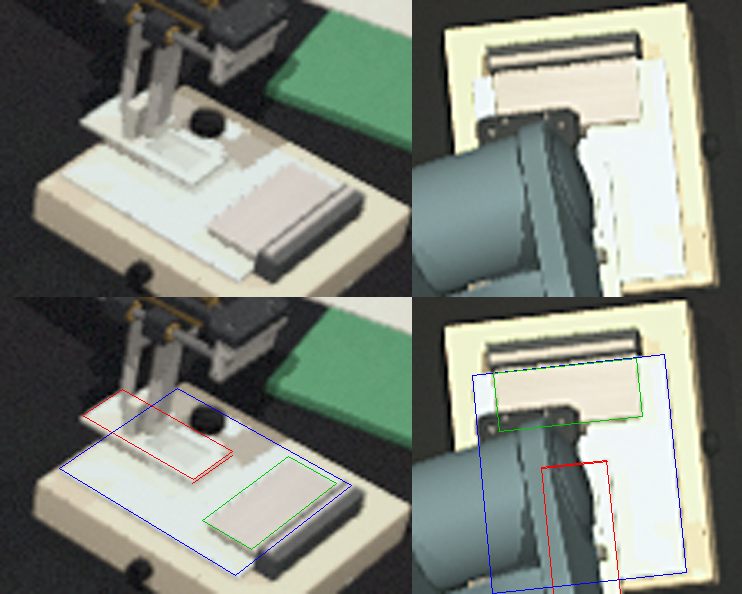

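Request:
send_rows(dr=[[0, 0, 0], [0, 0, 0], [0, 0, 0], [0, 0, 0], [0, 0, 0], [0, 0, 0]], offset=[[0.001, 0, 0.004], [0.001, 0, 0.008], [0.001, 0, 0.008], [0.001, 0, 0.008], [0.001, 0, 0.008], [0.001, 0, 0.008]], hand=[-1, -1, -1, -1, -1, -1])

```text
time_s: 9.78
eef_pos: [0.4647, 0.2688, 0.0516]
tcp_rot: [2.098, 2.338, 0.0]
wrist_force: [0.0, -0.0, -1.7]
grip_width: 0.0114
gripper_force: 40.0
```

```bash
python3 look.py l3
```

```text
[0.4647 0.2688 0.0516] 0.20514396721804132 0.011376052289369254 [ 0.0237 -0.0272 -1.7277] 
 [[-0.1078  0.9942  0.0002]
 [ 0.9942  0.1078  0.0001]
 [ 0.      0.0002 -1.    ]]
edge in lip frame -0.032444514406295866 0.0008497077681398487 -0.007017549966001069 yaw err -5.15992239835672e-06
edge -.03 z.052 (array([-0.0008,  0.0024, -0.0004]), array([ 0.0002, -0.    , -0.    ]))
edge .024 z.052 (array([-0.0008,  0.0564, -0.0004]), array([ 0.0002, -0.    , -0.    ]))
```

Request:
send_rows(dr=[[0, 0, 0], [0, 0, 0], [0, 0, 0], [0, 0, 0], [0, 0, 0], [0, 0, 0], [0, 0, 0]], offset=[[0, 0.006, 0], [0, 0.012, 0], [0, 0.018, 0], [0, 0.024, 0], [0, 0.03, 0], [0, 0.035, 0], [0, 0.038, 0]], hand=[-1, -1, -1, -1, -1, -1, -1])

```text
time_s: 10.75
eef_pos: [0.5027, 0.2729, 0.0515]
tcp_rot: [2.098, 2.338, 0.0]
wrist_force: [0.2, -0.5, -1.0]
grip_width: 0.0117
gripper_force: 40.0
```

```bash
python3 look.py l4
```

```text
[0.5027 0.2729 0.0515] 0.1912843058096446 0.0117000172950938 [ 0.2164 -0.5309 -0.9806] 
 [[-0.1077  0.9942  0.0001]
 [ 0.9942  0.1077  0.    ]
 [ 0.      0.0001 -1.    ]]
edge in lip frame 0.0058264246259601285 0.0008157576913414181 -0.007127829587351239 yaw err -7.553403976817696e-05
edge -.03 z.052 (array([-0.0008, -0.0357, -0.0006]), array([ 0.0001, -0.0001, -0.0001]))
edge .024 z.052 (array([-0.0008,  0.0183, -0.0006]), array([ 0.0001, -0.0001, -0.0001]))
```

View pics/l4.png

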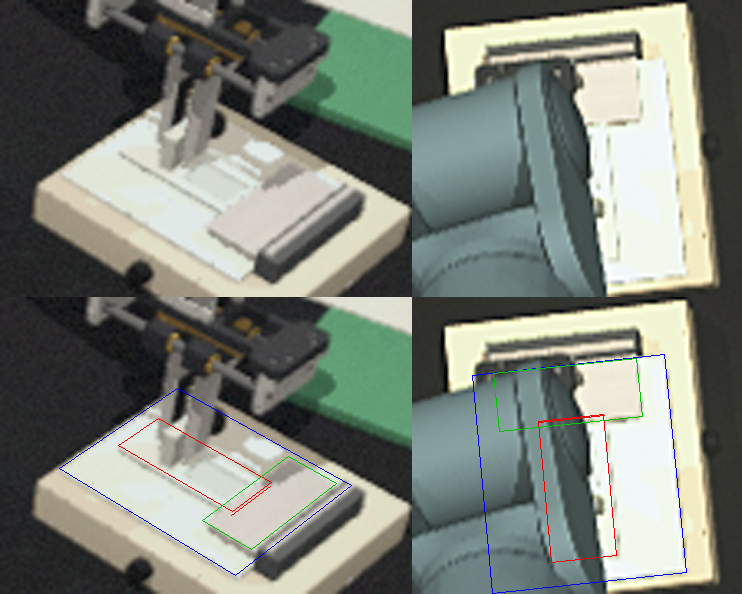

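The front edge has just gone under the lip, centred near (249,200), with no contact force and the leaf level. Continue 22 mm, then check.

Request:
send_rows(dr=[[0, 0, 0], [0, 0, 0], [0, 0, 0], [0, 0, 0], [0, 0, 0], [0, 0, 0], [0, 0, 0]], offset=[[0, 0.006, 0], [0, 0.012, 0], [0, 0.018, 0], [0, 0.022, 0], [0, 0.022, 0], [0, 0.022, 0], [0, 0.022, 0]], hand=[-1, -1, -1, -1, -1, -1, -1])

```text
time_s: 11.72
eef_pos: [0.524, 0.2752, 0.0514]
tcp_rot: [-2.098, -2.338, 0.0]
wrist_force: [-0.2, -0.2, -1.3]
grip_width: 0.012
gripper_force: 40.0
```

```bash
python3 look.py l5
```

```text
[0.524  0.2752 0.0514] 0.18414388337094825 0.012007982131965059 [-0.246  -0.1598 -1.33  ] 
 [[-0.1079  0.9942 -0.0002]
 [ 0.9942  0.1079 -0.0001]
 [-0.0001 -0.0002 -1.    ]]
edge in lip frame 0.02727314994640877 0.0008442959450416065 -0.007198899282518233 yaw err 8.887812313983223e-05
edge -.03 z.052 (array([-0.0008, -0.0573, -0.0006]), array([-0.0001,  0.    ,  0.0001]))
edge .024 z.052 (array([-0.0008, -0.0033, -0.0006]), array([-0.0001,  0.    ,  0.0001]))
```

View pics/l5.png

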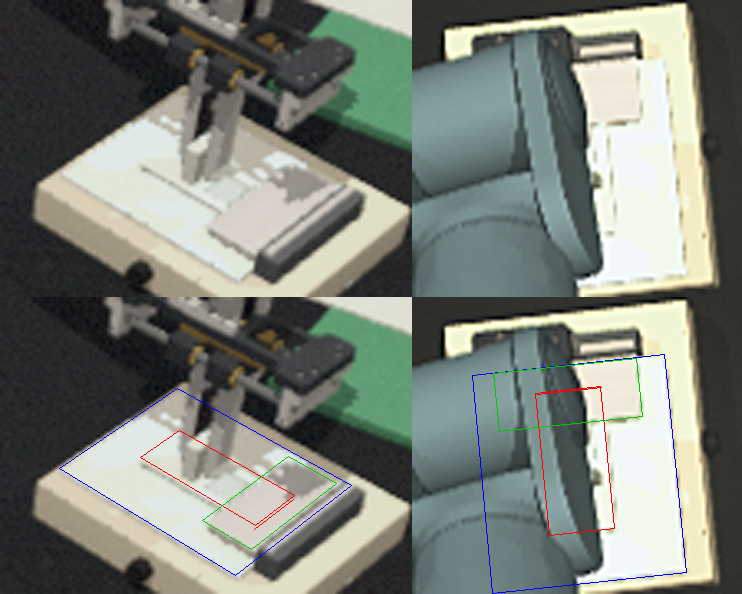

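The carrier is about 25 mm under the leaf, which has stayed level. Now press down gradually.

Request:
send_rows(dr=[[0, 0, 0], [0, 0, 0], [0, 0, 0], [0, 0, 0], [0, 0, 0]], offset=[[0, 0, 0.001], [0, 0, 0.002], [0, 0, 0.002], [0, 0, 0.002], [0, 0, 0.002]], hand=[-1, -1, -1, -1, -1])

```text
time_s: 12.45
eef_pos: [0.5242, 0.2753, 0.0495]
tcp_rot: [-2.098, -2.338, -0.0]
wrist_force: [-0.5, 0.2, 0.3]
grip_width: 0.0117
gripper_force: 40.0
```

Request:
send_rows(dr=[[0, 0, 0], [0, 0, 0], [0, 0, 0], [0, 0, 0]], offset=[[0, 0, 0.001], [0, 0, 0.001], [0, 0, 0.001], [0, 0, 0.001]], hand=[-1, -1, -1, -1])

```text
time_s: 12.95
eef_pos: [0.5243, 0.2753, 0.0495]
tcp_rot: [-2.098, -2.338, 0.001]
wrist_force: [-4.7, -1.5, 7.6]
grip_width: 0.0118
gripper_force: 40.0
```

Request:
send_rows(dr=[[0, 0, 0], [0, 0, 0], [0, 0, 0], [0, 0, 0], [0, 0, 0]], offset=[[0, 0, 0.001], [0, 0, 0.001], [0, 0, 0.001], [0, 0, 0.001], [0, 0, 0.001]], hand=[-1, -1, -1, -1, -1])

```text
time_s: 13.58
eef_pos: [0.5242, 0.2753, 0.0495]
tcp_rot: [-2.098, -2.338, 0.002]
wrist_force: [-7.5, -3.2, 14.6]
grip_width: 0.0116
gripper_force: 40.0
```

```bash
python3 look.py l6;python3 -c "
from h import *
for i in range(5): ctrl.snapshot('top'); s=ctrl.get_state();print(s['eef_pos'],s['wrist_force'],s['torque'],s['gripper_force'])"
```

```text
[0.5242 0.2753 0.0495] 0.1841930464518253 0.011643307310844791 [-7.5044 -3.1541 14.5633] 
 [[-0.1081  0.9941 -0.0009]
 [ 0.9941  0.1081 -0.0006]
 [-0.0005 -0.0009 -1.    ]]
edge in lip frame 0.02747954949073375 0.0008678234172699318 -0.009127362658744552 yaw err 0.0002916182866286865
edge -.03 z.052 (array([-0.0008, -0.0575, -0.0024]), array([-0.001 ,  0.0005,  0.0003]))
edge .024 z.052 (array([-0.0009, -0.0035, -0.0025]), array([-0.001 ,  0.0005,  0.0003]))
[0.52423968 0.27526146 0.04952914] [-7.92440644 -2.72286842 13.76289801] [-0.5464772   1.23932681 -0.01252331] 40.004764795303345
[0.52425334 0.27525384 0.04952837] [-8.04616693 -2.62501886 13.71238166] [-0.53793149  1.20328335 -0.02813206] 40.004754066467285
[0.5242566  0.27527324 0.04953373] [-7.09042993 -3.47646164 13.26760764] [-0.4459271   1.21872716 -0.01427176] 40.00474512577057
[0.52424876 0.27524727 0.04951866] [-7.66000652 -3.38906528 13.52958062] [-0.5255314   1.20299911 -0.01435171] 40.00471472740173
[0.5242433  0.27528172 0.04954018] [-6.61433158 -2.89662771 13.72835303] [-0.50272391  1.23026121  0.01281791] 40.00475764274597
```

View pics/l6.png

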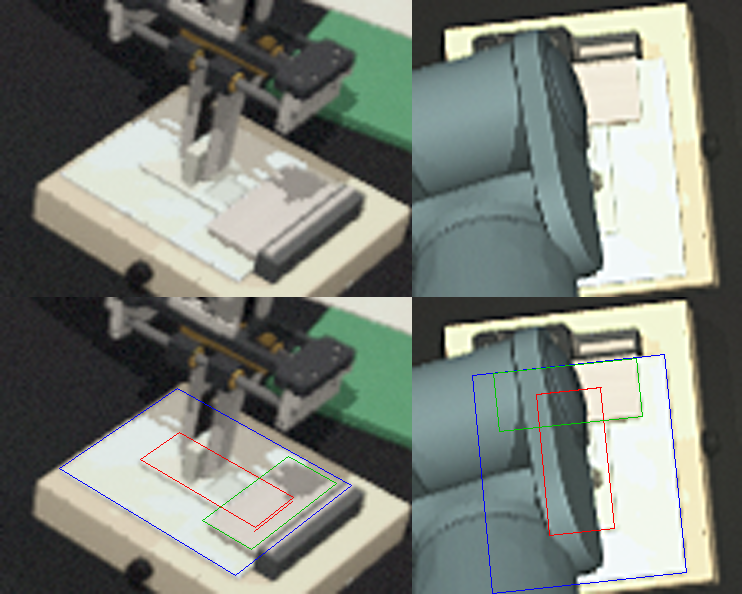

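It is pressed flat with about 14 N, steady, at the expected height (TCP z 0.0495 m), and the leaf is closed. Hand in.

```bash
python3 -c "
from workcell import ctrl
print(ctrl.finish_job())"
```

```text
the job is handed in; nothing more can be done
None
```

I've handed the job in: the carrier's front edge is about 25 mm under the leaf, centred and square. It is still gripped (40 N) and pressed flat on the deck with about 14 N. The leaf looked closed in the last picture; the hand-in returned no verdict.

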